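Open the clamped water jar and hold its lid over the mouth

TASK

The self-service water jar has to be opened for refilling. First press the clamp's yellow lever all the way down until its spring latch catches and keeps it down by itself, so that the jar is braced; then unscrew the tight green lid (anticlockwise from above), stop turning when its thread lets go, lift it straight up and finish while still holding it, level and centred, with its lower edge a centimetre or two above the jar's mouth. The jar must not turn or shift more than a little and must stay in the latched clamp, the things around it stay where they are, and nothing is put down or let go at the end.

Things in the scene. Friction and masses are not known exactly. Their poses are not given: they have to be found in the camera images.
- clamp: Dark grey clamp fixed to the table; plate 12 mm thick, 200 (x) by 120 mm (y). Origin on the table under the jar's axis. Two black V pads close on the jar along x, 25 to 60 mm above the table. The lever points along -y, pivot at y -70 mm, 45 mm up. Beside it a latch post (16 by 24 mm, 78 mm high) at x +41, y -120 mm, with a brass nose that catches the lever.
- lever (a joint): Lever angle: 0 raised (0.60 rad above level, spring held), grows as pressed down; about 0.57 (level) when held by the latch, hard stop at 0.68. The latch snaps in at about 0.57 to 0.60, so press a little past level; that takes up to about 20 N. Released earlier it springs back up.
- lever_tip (a point): Middle of the top face of the yellow square paddle (44 by 44 mm, 10 mm thick) at the lever's end, 105 mm from the pivot. About 108 mm above the table when raised, 50 mm when latched, 41 mm at the stop; pressed down it moves about 16 mm outwards (along the clamp's -y).
- jar: Clear plastic jar with blue bands, loose, about 400 g, standing on the clamp plate between the pads, about 6 mm free each side until the lever is down. 84 mm wide up to 70 mm height, then a cone to a 45 mm neck at 90 mm. Origin at the centre of its underside, z up; x points towards the white stripe on its shoulder. Unbraced, it turns along with the lid.
- jar_mark (a point): White stripe on the jar's shoulder, 36 mm from its axis along the jar's x, 77 mm above its underside. The screwed-on lid's stripe stands 0.85 to 1.3 rad clockwise (from above) of it; turned anticlockwise, the lid is free when its stripe is within about 0.25 rad of this one; much further on the thread blocks. Lifting sooner only pulls the jar.
- jar_mouth (a point): Centre of the jar's mouth, at the top of its sprung white seal ring once the lid is off: 122 mm above the jar's underside, 134 mm above the table.
- lid: Bright green round screw lid, ribbed side, 62 mm wide, 24 mm high, 45 g. Origin at the centre of its lower edge, z up; a white stripe on top runs from the centre along its x. Screwed on, its lower edge is about 99 mm above the jar's underside, its flat top about 135 mm above the table. Turning takes about 0.3 N m and it rises 2 mm; see jar_mark for how far.
- steel_cup_a: Steel cup, 72 mm wide, 85 mm high, near the clamp's far left corner; origin under its centre. Bystander.
- steel_cup_b: Another such steel cup. Bystander; origin under its centre.
- yellow_cup: Yellow plastic cup, 74 mm wide, 85 mm high. Bystander; origin under its centre.
- bowl: White bowl, 130 mm wide, 50 mm high. Bystander; origin under its centre.
- plate: White plate, 170 mm wide, 22 mm high. Bystander; origin under its centre.
- napkin_box: Brown napkin box, 120 by 200 by 75 mm. Bystander; origin under its centre.
- spoon: Steel spoon lying on the robot's side of the clamp. Bystander.
Not all that is in view belongs to the job. There is more than one size of the lid; the one meant has the size given above.

How it is judged:
By the outcome, as a careful person would: the job done as asked, in the order asked, and still so for the second after the job is handed in, while the arm keeps its last pose, push and grip.
It also fails if it takes over 51 s, if anything falls off the work surface, if the arm or the gripper's body presses on something with over 40 N, if the wrist force passes 120 N, or if a joint passes its speed limit or range.

ROBOT

A 7-joint arm with a two-finger parallel gripper is mounted at the origin on the work surface. World frame = base frame: x ahead of the robot, y to its left, z up, the work surface at z = 0. Lengths are in mm, angles in rad, forces in N, time in s.
With the tool pointing down it reaches from about 400 to 850 mm from the base axis. Payload 4.4 kg.
Tool frame: the origin (TCP) lies midway between the tips of the shut fingers; the grasp point (between the pads) lies 19 mm behind it (bot.grip_depth is the distance from the TCP to the grasp point, in mm); x points along the fingers, z is the direction in which the jaws open and shut, and the axes are right-handed (so a half turn about x gives the same grasp; the last joint's range is limited). The gripper opens to 94 mm and grips with 3 to 60 N. Pads are 16 mm wide; open, the fingers measure 119 mm over their backs; the gripper's body (75 mm by 177 mm) begins 78 mm behind the grasp point.
Start: joints at [-1.168, 0.628, 0.038, 1.517, -0.027, 0.996, -0.02], TCP at [293.66, 579.898, 205.478] pointing down, gripper open.
Joint ranges: [-3.06, 3.06], [-0.37, 2.12], [-1.25, 1.32], [0.18, 2.47], [-1.1, 4.24], [0.23, 1.98], [-2.94, 2.94]. Speed limits (rad/s): [2.57, 2.57, 3.14, 3.14, 3.14, 3.14, 3.14].

INTERFACE

Orientations are given as a unit quaternion [w, x, y, z].
In Python, from rig import bot, vision gives the robot as it stands. The module is installed in compiled form; this text tells all that it offers.
- The arm moves only by the shell command python3 -m handwheel 'ROWS'. ROWS is JSON, a list that holds one entry, the list of rows, each a list of 7 numbers: the closure in counts, from 0 (fully open) to 255 (shut), then the shift along the world's x, y, z in m, then the turn, a rotation vector about the world's x, y, z in rad. A call has exactly 10 rows; each row shifts and turns the commanded pose from where the row before left it; what a row does not reach is not made up. A row lasts 1/12 s, in which the tool goes at most 41.7 mm and 7.16 degrees, less where a joint would pass 70% of its speed; a pose out of reach is approached as far as the arm can. A call is refused whole if a number of a shift passes 0.0417 or a number of a turn 0.125, either way. A call with a gripper value outside its range is refused whole. The fingers move at their own pace and stop on an object; the grip force is fixed at half the most. Time passes only in rows, so rows that do not move let the fingers close, or fill a call up. It gives the time, the measured TCP pose, the force and the opening at its end, in the units of the state.
- bot.state(): the state, without advancing time (a new reading comes with each control period).
- vision.snapshot(name): name is "side" or "top"; returns a dict with "img" (480x640x3 uint8, red, green, blue), "range_z" (480x640 float32, mm along the optical axis (not along the pixel's ray), 0 where there is no reading), "mtx" (3x3 intrinsics, pixels), "k1" (the pictures are not rectified: a ray, as slopes to the right and down, at radius r is drawn at 1 + k1 r^2 times it, then the intrinsics apply), "origin" and "orientation" of the camera in the world. Camera axes: x right, y down, z forward; pixel columns grow to the right and rows downward; lengths in mm; the calibration is good to about 2 mm. A picture is of the moment at which its call begins.
- bot.close_job(): hands the job in, once; it reports no verdict.
Trained networks look in a picture, given as the dict that the camera call returned (one of the last four; its "shot" number tells which), for a name from the list of things; names that differ only in an ending like _2 or _b are one class to them, and where a whole thing is asked for, a point or a joint stands for the part that bears it (a point fixed in the world has none). Each returns a list of dicts, best first, with "p" (0 to 1); they miss things now and then, are a little off and sometimes report something else, mostly with a low value. They report only what shows in the picture. A call takes as long as a camera call. They do not tell look-alikes from the thing itself.
- vision.regions_of(picture, target): "pixels" (480x640 bool, what is visible of it) and "bbox" ([left, top, right, bottom] in pixels, round what is visible of it).
The state is a dict: "time_s": time; "q": joint angles; "joint_vel": joint speeds; "joint_efforts": joint torques, N m; "eef_pos": TCP position; "eef_rot": TCP orientation; "ft_force": force on the tool from outside, world axes, zero at the start; "torque": the same for the moment, N m; "opening": opening from 0.0 (shut) to 1.0 (fully open).
Only numpy, scipy, OpenCV 4.12 (cv2) and the standard library are available. Lean on these libraries where they do the work, as an engineer would, in place of code of your own. Each camera call takes 0.05 s, during which the arm holds its last target.

## Working session

There is one attempt and no reset: what is moved stays moved. The work goes in short steps, Python scripts to look and compute and a shell command to move; the robot and the scene stay as the last step left them, time stands still between calls to the robot, and variables do not carry over. Pictures are saved under pics/ and viewed, and the job is handed in when it is done.

```bash
mkdir -p pics; ls; python3 - <<'E'
from rig import bot, vision
import cv2,numpy as np,pickle
s=bot.state(); print(s)
for n in("top","side"):
    p=vision.snapshot(n); cv2.imwrite(f"pics/{n}0.png",p["img"][:,:,::-1])
    print(n,p["mtx"],p["k1"],p["origin"],p["orientation"],p.get("shot"))
    for t in ["lid","lever_tip","jar","clamp","jar_mark"]:
        try:
            for r in vision.regions_of(p,t): print(t,r["p"],r["bbox"],r["pixels"].sum())
        except Exception as e: print(t,e)
    pickle.dump(p,open(f"{n}0.pkl","wb"))
E
```

```text
pics
{'time_s': 0.0, 'q': array([-1.16780127,  0.62932403,  0.03843034,  1.51834457, -0.02699519,
        0.99627874, -0.01998039]), 'joint_vel': array([-0.00051398, -0.00018171,  0.00017474, -0.00217093,  0.00010419,
        0.00053261,  0.0007271 ]), 'joint_efforts': array([-7.87508616e-04, -5.49708652e+01,  1.14342302e+00, -1.86642069e+01,
       -5.22576529e-02,  2.32431223e-02,  1.69575233e-04]), 'eef_pos': array([293.35261502, 579.30884755, 204.57571541]), 'eef_rot': array([ 0.60189984, -0.37055419,  0.60299923,  0.36986228]), 'ft_force': array([ 1.40948584,  0.17048702, -0.55733176]), 'torque': array([0.01700012, 0.0388452 , 0.07085516]), 'opening': 0.9990015987939865}
top [[498.64401369   0.         317.03255049]
 [  0.         498.64401369 240.63578905]
 [  0.           0.           1.        ]] -0.03223346675145566 [ 431.23364449   43.9710443  1120.04666879] [ 0.04231752 -0.701084    0.71008095 -0.04975447] 1
lid 0.83 [233.6, 291.2, 254.9, 312.3] 394
lid 0.69 [227.5, 245.9, 252.0, 269.7] 376
lid 0.56 [290.0, 245.4, 318.4, 280.5] 772
lid 0.51 [287.3, 260.2, 324.1, 282.0] 256
[... 316 characters left out ...]
 ]
 [  0.           0.           1.        ]] -0.012873149940520015 [ 511.06927611 -765.1026879   817.50291423] [-0.40254083  0.91477177 -0.02573532  0.02216275] 2
lid 0.95 [266.6, 209.9, 290.8, 236.6] 600
lid 0.79 [241.6, 217.3, 261.6, 233.2] 301
lid 0.71 [201.1, 263.1, 234.2, 336.2] 674
lever_tip 0.6 [262.5, 210.3, 289.0, 238.6] 585
lever_tip 0.59 [259.3, 266.8, 284.2, 285.5] 324
lever_tip 0.52 [326.2, 202.1, 353.1, 243.7] 1043
lever_tip 0.29 [258.7, 234.3, 299.0, 268.4] 970
jar 0.7 [262.8, 231.8, 297.7, 271.6] 1063
jar 0.68 [328.4, 200.8, 355.1, 242.3] 1007
jar 0.5 [262.4, 265.2, 285.2, 284.0] 313
clamp 0.71 [236.0, 236.2, 323.6, 316.9] 3827
jar_mark 0.64 [260.2, 229.5, 301.9, 270.2] 1167
```

View pics/top0.png

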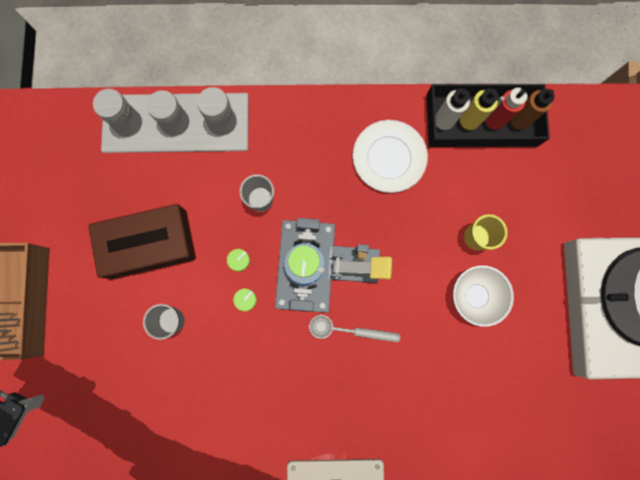

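View pics/side0.png

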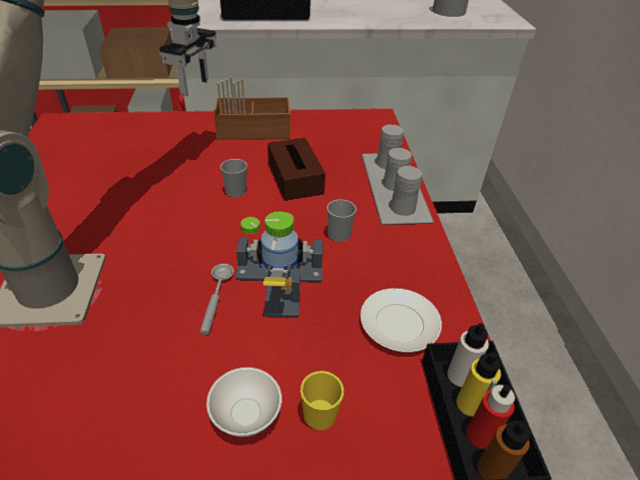

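```bash
python3 - <<'E'
import cv2,pickle
p=pickle.load(open("top0.pkl","rb"))["img"][:,:,::-1]
q=pickle.load(open("side0.pkl","rb"))["img"][:,:,::-1]
cv2.imwrite("pics/topc.png",cv2.resize(p[205:325,220:400],(800,533),interpolation=cv2.INTER_CUBIC))
cv2.imwrite("pics/sidec.png",cv2.resize(q[195:345,190:370],(720,600),interpolation=cv2.INTER_CUBIC))
E
```

```text
(no output)
```

View pics/topc.png

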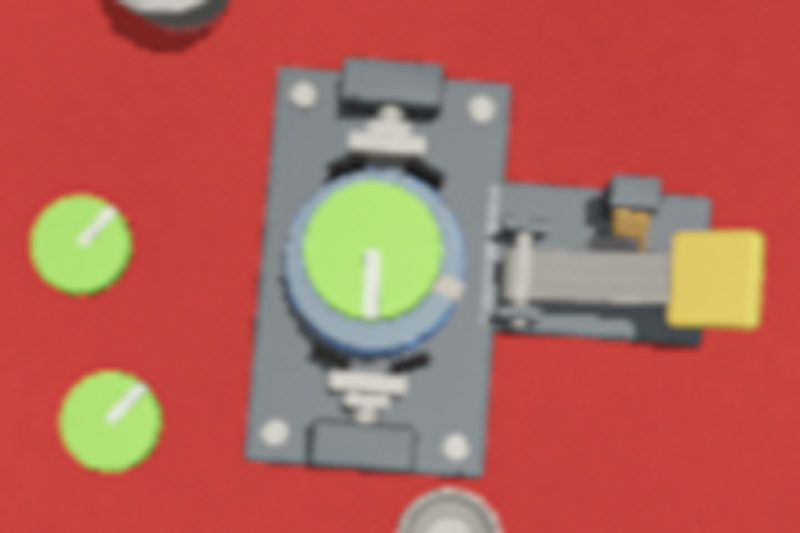

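View pics/sidec.png

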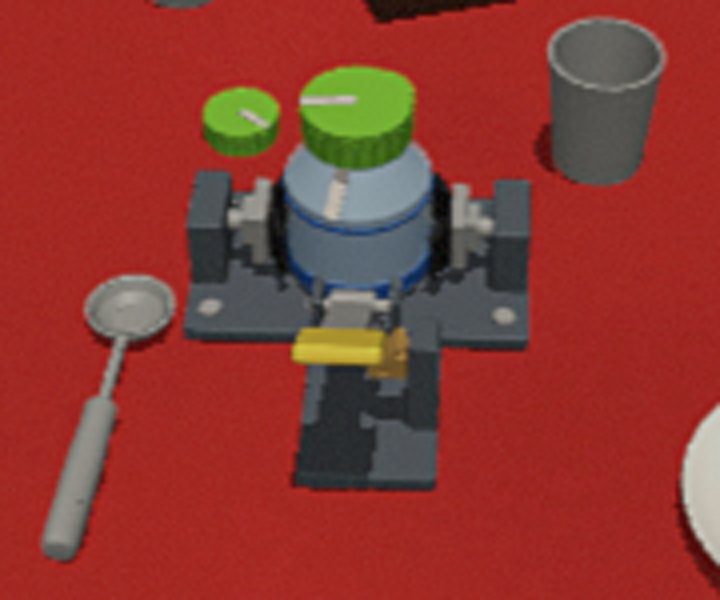

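The lid meant is the one on the jar at top px (304,261), about 28 px wide. The loose green ones at (238,260) and (245,300) are smaller, lie on the table and are decoys. The yellow paddle is at top (381,268). The side crop confirms the lid on the jar, with its stripe towards the robot and the jar's stripe clockwise-visible at side (273,243).

```bash
cat > h.py <<'E'
import numpy as np,cv2,pickle
from scipy.spatial.transform import Rotation as R
def rot(q): return R.from_quat([q[1],q[2],q[3],q[0]])
def pts(p,uv,z=None):
    uv=np.asarray(uv,float).reshape(-1,1,2)
    n=cv2.undistortPoints(uv,p["mtx"],np.array([p["k1"],0,0,0]))[:,0]
    d=np.c_[n,np.ones(len(n))]; 
    dw=rot(p["orientation"]).apply(d)
    o=np.asarray(p["origin"])
    if z is None:
        u=uv[:,0].round().astype(int); s=p["range_z"][u[:,1],u[:,0]]
    else: s=(z-o[2])/dw[:,2]
    return o+dw*np.asarray(s).reshape(-1,1)
def proj(p,X):
    X=np.atleast_2d(X).astype(float)
    c=rot(p["orientation"]).inv().apply(X-p["origin"])
    n=c[:,:2]/c[:,2:]; r2=(n**2).sum(1,keepdims=True)
    return n*(1+p["k1"]*r2)*p["mtx"][0,0]+p["mtx"][:2,2]
def cloud(p):
    v,u=np.mgrid[0:480,0:640]; return pts(p,np.c_[u.ravel(),v.ravel()]).reshape(480,640,3)
def mask(p,lo,hi):
    h=cv2.cvtColor(p["img"],cv2.COLOR_RGB2HSV); return cv2.inRange(h,np.array(lo),np.array(hi))>0
E
python3 - <<'E'
from h import *
for n in("top","side"):
    p=pickle.load(open(n+"0.pkl","rb")); C=cloud(p)
    g=mask(p,(35,100,80),(55,255,255)); y=mask(p,(20,100,80),(32,255,255))
    for nm,m in(("green",g),("yel",y)):
        k,l,st,ce=cv2.connectedComponentsWithStats(m.astype(np.uint8))
        for i in range(1,k):
            if st[i,4]>60:
                P=C[l==i]; print(n,nm,ce[i].round(1),st[i],np.median(P,0).round(1),P.min(0).round(0),P.max(0).round(0))
p=pickle.load(open("top0.pkl","rb")); C=cloud(p)
# lid circle
g=mask(p,(35,60,80),(60,255,255))
k,l,st,ce=cv2.connectedComponentsWithStats(g.astype(np.uint8))
i=l[262,300]; P=C[l==i]; P=P[(P[:,2]>125)]
c,r=cv2.minEnclosingCircle(P[:,:2].astype(np.float32)); print("lid",c,r,np.median(P[:,2]))
f=lambda x,y:(220+x*180/800,205+y*120/533)
print("plate corners", pts(p,[f(280,68),f(512,85),f(482,475),f(247,458)],12).round(1))
print("stripes lid", pts(p,[f(372,250),f(372,316)],135).round(1),"jar",pts(p,[f(450,288)],89).round(1))
print("post", C[int(205+190*120/533),int(220+635*180/800)])
print("paddle", pts(p,[f(670,230),f(763,230),f(762,328),f(667,325)],108).round(1))
E
```

```text
top green [303.5 260.2] [289 246  30  30 631] [522.1  58.9 134.2] [431.  31. 128.] [ 550.   89. 1120.]
top green [237.5 260.4] [228 250  21  21 319] [532.4 209.3  18.2] [512. 185.  -2.] [557. 230.  24.]
top green [244.3 299.9] [234 289  22  22 325] [445.9 193.6  18.5] [424.  44.  13.] [ 470.  215. 1120.]
top yel [476.1 112.4] [460  90  38  40 684] [ 844.3 -317.9   80.6] [ 431. -367.    3.] [ 921.   44. 1120.]
top yel [486.2 232.7] [ 465  215   42   35 1140] [ 585.5 -346.    49.2] [ 431. -373.   -3.] [ 618.   44. 1120.]
top yel [380.6 267.4] [370 257  22  22 434] [507.1 -96.2 109.8] [ 485. -136.   -3.] [536. -77. 123.]
side green [279.3 223.9] [265 212  28  25 565] [521.5  46.2 133. ] [ 490. -765.   15.] [557. 230. 818.]
side green [249.6 225.1] [241 217  19  17 242] [445.9 182.2  16.9] [ 425. -765.   -2.] [511. 221. 818.]
side yel [274.9 281.1] [263 277  24  10 206] [ 508.4 -110.2  114.3] [ 485. -119.   12.] [533.  -2. 122.]
side yel [473.8 389.9] [ 457  359   44   57 1059] [ 843.2 -345.8   78.4] [ 511. -765.    6.] [ 921. -293.  818.]
side yel [321.  398.5] [ 300  371   44   58 1963] [ 582.9 -318.2   53.3] [ 511. -765.   -3.] [ 632. -242.  818.]
lid (490.73455810546875, 56.383331298828125) 60.7818717956543 134.1457133794895
plate corners [[623.5 107.3  12. ]
 [613.3 -10.1  12. ]
 [417.7   8.3  12. ]
 [427.6 124.6  12. ]]
stripes lid [[519.3  59.7 135. ]
 [489.9  60.  135. ]] jar [[505.2  24.3  89. ]]
post [552.65169252 -62.12648694  81.42510372]
paddle [[ 529.2  -76.8  108. ]
 [ 528.7 -119.6  108. ]
 [ 483.7 -117.7  108. ]
 [ 485.6  -74.2  108. ]]
```

```bash
python3 - <<'E'
from h import *
from rig import bot
s=bot.state(); print(rot(s["eef_rot"]).as_matrix().round(3))
E
```

```text
[[-0.    -0.892  0.452]
 [ 0.     0.452  0.892]
 [-1.     0.     0.   ]]
```

```bash
python3 -m handwheel '[[[255,0.0107,-0.034,0,0,0,0],[255,0.0107,-0.034,0,0,0,0],[255,0.0107,-0.034,0,0,0,0],[255,0.0107,-0.034,0,0,0,0],[255,0.0107,-0.034,0,0,0,0],[255,0.0107,-0.034,0,0,0,0],[255,0.0107,-0.034,0,0,0,0],[255,0.0107,-0.034,0,0,0,0],[255,0.0107,-0.034,0,0,0,0],[255,0.0107,-0.034,0,0,0,0]]]'
python3 -m handwheel '[[[255,0.0107,-0.034,0,0,0,0],[255,0.0107,-0.034,0,0,0,0],[255,0.0107,-0.034,0,0,0,0],[255,0.0107,-0.034,0,0,0,0],[255,0.0107,-0.034,0,0,0,0],[255,0.0107,-0.034,0,0,0,0],[255,0.0107,-0.034,0,0,0,0],[255,0.0107,-0.034,0,0,0,0],[255,0.0107,-0.034,0,0,0,0],[255,0,0,0,0,0,0]]]'
```

```text
time_s: 1.43
eef_pos: [401.0, 238.3, 205.8]
eef_rot: [0.603, -0.37, 0.602, 0.37]
ft_force: [0.3, -0.2, 0.7]
opening: 0.326
time_s: 2.27
eef_pos: [498.8, -74.5, 206.0]
eef_rot: [0.604, -0.369, 0.604, 0.365]
ft_force: [0.4, -1.1, 0.2]
opening: 0.009
```

```bash
python3 -m handwheel '[[[255,0,0,0,0,0,0],[255,0.003,-0.01,-0.01,0,0,0],[255,0.003,-0.01,-0.015,0,0,0],[255,0.003,-0.01,-0.015,0,0,0],[255,0,0,-0.015,0,0,0],[255,0,0,-0.01,0,0,0],[255,0,0,-0.01,0,0,0],[255,0,0,0,0,0,0],[255,0,0,0,0,0,0],[255,0,0,0,0,0,0]]]'
```

```text
time_s: 3.1
eef_pos: [506.4, -95.7, 130.9]
eef_rot: [0.603, -0.371, 0.602, 0.37]
ft_force: [-1.1, -1.0, 1.2]
opening: 0.006
```

```bash
python3 -m handwheel '[[[255,0,-0.005,-0.01,0,0,0],[255,0,0,-0.009,0,0,0],[255,0,-0.004,-0.008,0,0,0],[255,0,-0.003,-0.008,0,0,0],[255,0,-0.003,-0.008,0,0,0],[255,0,-0.002,-0.008,0,0,0],[255,-0.001,-0.002,-0.008,0,0,0],[255,0,-0.001,-0.008,0,0,0],[255,0,0,-0.006,0,0,0],[255,0,0,0,0,0,0]]]'
```

```text
time_s: 3.93
eef_pos: [504.5, -118.0, 56.4]
eef_rot: [0.602, -0.37, 0.603, 0.369]
ft_force: [-0.5, 0.2, 0.4]
opening: 0.005
```

```bash
cat > look.py <<'E'
import sys
from h import *
from rig import bot,vision
tag=sys.argv[1]
crops={"top":(205,325,220,400),"side":(195,345,190,370)}
for n in sys.argv[2:]:
    p=vision.snapshot(n); pickle.dump(p,open(f"{n}_{tag}.pkl","wb"))
    a,b,c,d=crops[n]; q=p["img"][a:b,c:d,::-1]
    cv2.imwrite(f"pics/{n}_{tag}.png",cv2.resize(q,None,fx=4,fy=4,interpolation=cv2.INTER_CUBIC))
s=bot.state(); print(s["time_s"],s["eef_pos"].round(1),s["ft_force"].round(1),s["opening"],s["q"].round(2))
E
python3 look.py a side top
```

```text
4.0333 [ 504.2 -116.3   56.7] [-0.4 -0.   0.5] 0.007482288120058151 [ 0.13  0.67  0.07  2.01 -0.09  0.46  1.36]
```

View pics/side_a.png

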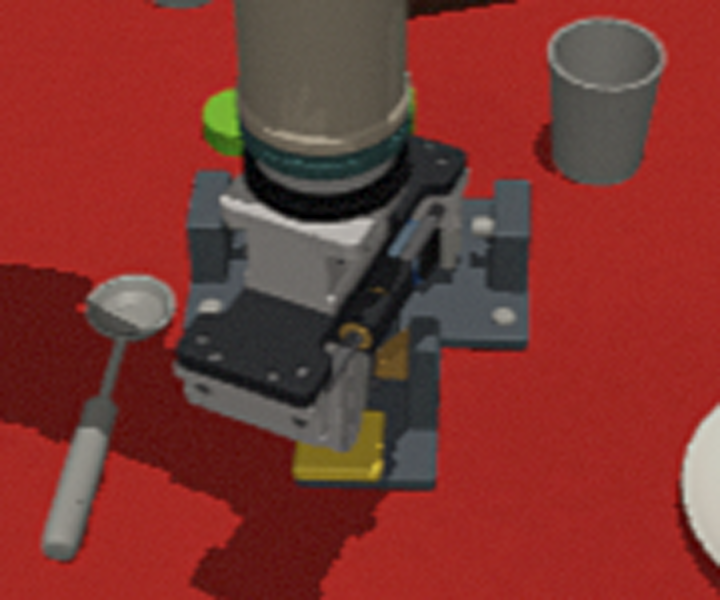

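View pics/top_a.png

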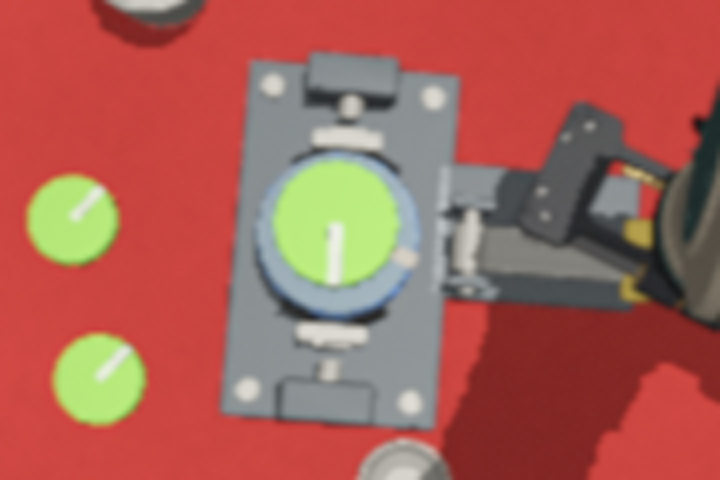

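The side view shows the paddle, at about crop (340,445), pressed nearly level under the fingers. I'll press further.

```bash
python3 -m handwheel '[[[255,0,0,-0.004,0,0,0],[255,0,0,-0.004,0,0,0],[255,0,0,-0.003,0,0,0],[255,0,0,-0.002,0,0,0],[255,0,0,-0.001,0,0,0],[255,0,0,0,0,0,0],[255,0,0,0,0,0,0],[255,0,0,0,0,0,0],[255,0,0,0,0,0,0],[255,0,0,0,0,0,0]]]'; python3 look.py b side
```

```text
time_s: 4.87
eef_pos: [505.1, -116.4, 44.7]
eef_rot: [0.603, -0.37, 0.602, 0.37]
ft_force: [-3.1, -0.2, 16.3]
opening: 0.003
4.9167 [ 505.  -116.4   44.7] [-2.3  0.2 15.5] 0.0052372701538836 [ 0.13  0.69  0.06  2.02 -0.09  0.43  1.37]
```

View pics/side_b.png

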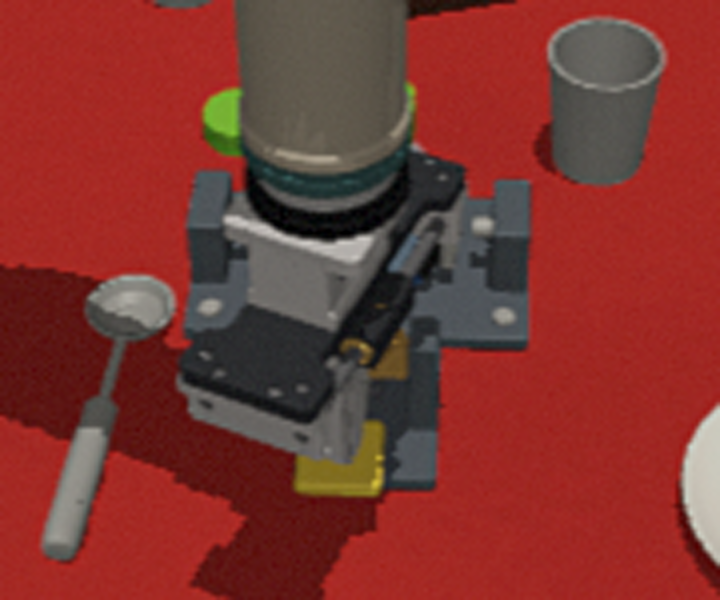

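The paddle is now at crop (340,460) with 16 N on it. I'll press a touch more, then lift and see whether it stays.

```bash
python3 -m handwheel '[[[255,0,0,-0.001,0,0,0],[255,0,0,-0.001,0,0,0],[255,0,0,0,0,0,0],[255,0,0,0.005,0,0,0],[255,0,0,0.008,0,0,0],[255,0,0,0.015,0,0,0],[255,0,0,0.03,0,0,0],[255,0,0,0.035,0,0,0],[255,0,0,0.035,0,0,0],[255,0,0,0.035,0,0,0]]]'; python3 look.py c side top
```

```text
time_s: 5.75
eef_pos: [504.3, -115.5, 205.6]
eef_rot: [0.602, -0.37, 0.603, 0.371]
ft_force: [0.5, -0.4, -0.2]
opening: 0.01
5.85 [ 508.5 -116.5  209.2] [ 0.7 -0.9  0.2] 0.004529523605267383 [ 0.1   0.44  0.11  1.88 -0.06  0.82  1.34]
```

View pics/side_c.png

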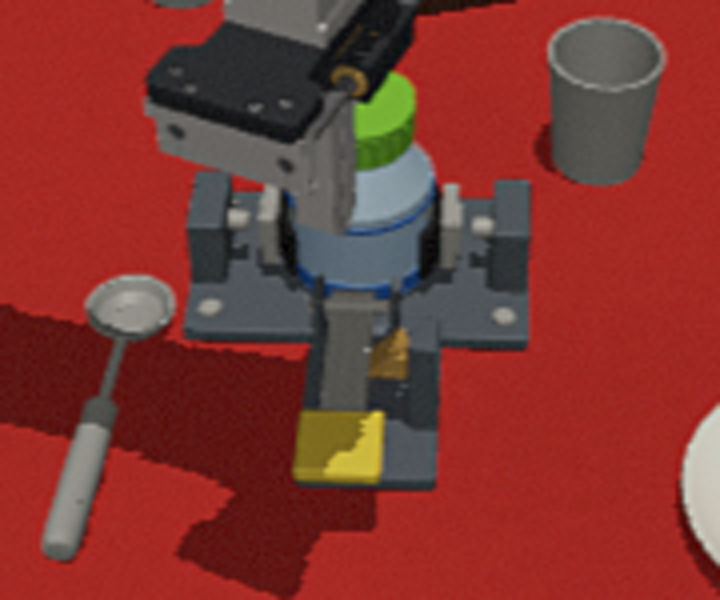

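View pics/top_c.png

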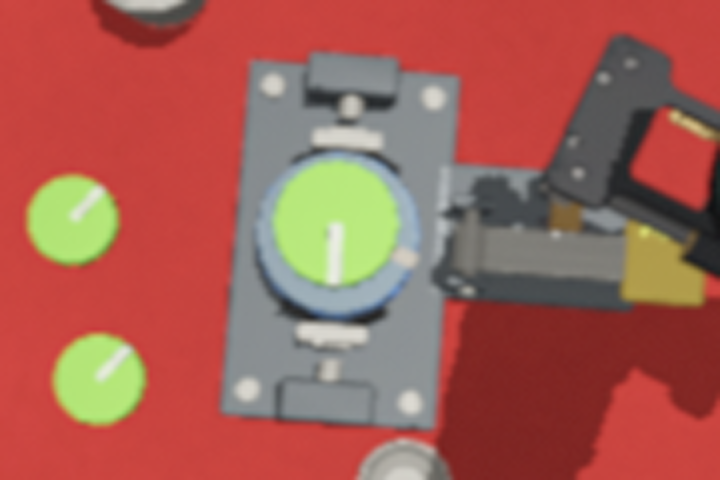

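The lever stays down on its own: paddle at side crop (340,445), level, with the pads closed on the jar. I'll check the paddle height and measure the lid and stripes.

```bash
python3 - <<'E'
from h import *
for t in ("top_0","top_c"):
    p=pickle.load(open(t.replace("_0","0")+".pkl","rb")); C=cloud(p)
    if t=="top_c": print("paddle z",np.median(C[264:278,378:390,2]),pts(p,[[375,260+9]]) )
    h=cv2.cvtColor(p["img"],cv2.COLOR_RGB2HSV)
    g=((h[...,0]>35)&(h[...,0]<60)&(h[...,1]>90)).astype(np.uint8)
    g[:, :285]=0; g[:,325:]=0; g[:240]=0; g[290:]=0
    cs,_=cv2.findContours(g,cv2.RETR_EXTERNAL,cv2.CHAIN_APPROX_NONE)
    c=max(cs,key=cv2.contourArea); W=pts(p,cv2.convexHull(c)[:,0],135.)
    e=cv2.fitEllipse(W[:,:2].astype(np.float32)); print(t,"ellipse",e)
    cen=np.array(e[0])
    # stripe: low saturation bright inside circle
    v,u=np.nonzero((h[...,1]<120)&(h[...,2]>150)&(np.hypot(*(np.moveaxis(pts(p,np.c_[np.meshgrid(np.arange(640),np.arange(480))[0].ravel(),np.meshgrid(np.arange(640),np.arange(480))[1].ravel()],135.)[:,:2]-cen,1,0))).reshape(480,640)<27))
    S=pts(p,np.c_[u,v],135.)[:,:2]; d=S.mean(0)-cen; print("lid stripe",len(S),d,np.arctan2(d[1],d[0]))
    W=pts(p,np.c_[np.meshgrid(np.arange(640),np.arange(480))[0].ravel(),np.meshgrid(np.arange(640),np.arange(480))[1].ravel()],89.)[:,:2]-np.array([520.5,58])
    r=np.hypot(W[:,0],W[:,1]).reshape(480,640)
    m=(r>30)&(r<42)&(h[...,1]<60)&(h[...,2]>170)
    print("jar", W[m.ravel()].round(0).tolist()[:12], W[m.ravel()].mean(0), np.arctan2(*W[m.ravel()].mean(0)[::-1]), h[262,321])
E
```

```text
top_0 ellipse ((519.8057861328125, 60.44247055053711), (59.662357330322266, 60.451011657714844), 111.28010559082031)
lid stripe 296 [-6.5608357  -7.34571429] -2.2998148134636356
jar [[39.0, 6.0], [39.0, 4.0], [39.0, -1.0], [39.0, -3.0], [39.0, -5.0], [39.0, -7.0], [37.0, 12.0], [37.0, 10.0], [37.0, 8.0], [37.0, 6.0], [37.0, 4.0], [37.0, 1.0]] [-7.41246289 -2.55438044] -2.8097310868868215 [ 98  35 184]
paddle z 53.7876104005569 [[508.14115871 -91.84567764  52.50674419]]
top_c ellipse ((520.9397583007812, 59.90410232543945), (59.99592208862305, 60.292518615722656), 107.41080474853516)
lid stripe 521 [-1.41959614 -1.93688876] -2.203280228041055
jar [[39.0, 8.0], [39.0, 6.0], [39.0, 4.0], [39.0, 1.0], [39.0, -1.0], [39.0, -3.0], [39.0, -5.0], [39.0, -7.0], [39.0, -9.0], [39.0, -11.0], [37.0, 16.0], [37.0, 14.0]] [-7.2508325  -2.17279513] -2.850446464875428 [ 99  36 186]
```

```bash
python3 -m handwheel '[[[0,0.0018,0.018,0,0,0,-0.075],[0,0.0018,0.022,0,0,0,-0.075],[0,0.0018,0.026,0,0,0,-0.075],[0,0.0018,0.026,0,0,0,-0.075],[0,0.0018,0.026,0,0,0,-0.075],[0,0.0018,0.024,0,0,0,-0.075],[0,0.0018,0.018,0,0,0,-0.075],[0,0.0018,0.010,0,0,0,-0.075],[0,0,0.005,0,0,0,0],[0,0,0,0,0,0,0]]]'; python3 -m handwheel '[[[0,0,0,-0.01,0,0,0],[0,0,0,-0.015,0,0,0],[0,0,0,-0.015,0,0,0],[0,0,0,-0.01,0,0,0],[0,0,0,0,0,0,0],[0,0,0,0,0,0,0],[0,0,0,0,0,0,0],[0,0,0,0,0,0,0],[0,0,0,0,0,0,0],[0,0,0,0,0,0,0]]]'; python3 look.py d side top; python3 -c "
from h import *
from rig import bot
print(rot(bot.state()['eef_rot']).as_matrix().round(3))"
```

```text
time_s: 6.68
eef_pos: [518.7, 60.4, 203.4]
eef_rot: [0.684, -0.177, 0.685, 0.177]
ft_force: [0.5, 0.2, -0.4]
opening: 0.673
time_s: 7.52
eef_pos: [519.7, 59.0, 155.0]
eef_rot: [0.685, -0.176, 0.685, 0.176]
ft_force: [-0.1, 0.4, -0.4]
opening: 1.0
7.6167 [519.6  59.  154.8] [-0.2 -0.1 -0.6] 1.0018300904275763 [-0.33  0.53  0.24  1.93 -0.18  0.7   0.52]
[[ 0.001 -0.481  0.877]
 [ 0.     0.877  0.481]
 [-1.    -0.     0.001]]
```

View pics/side_d.png

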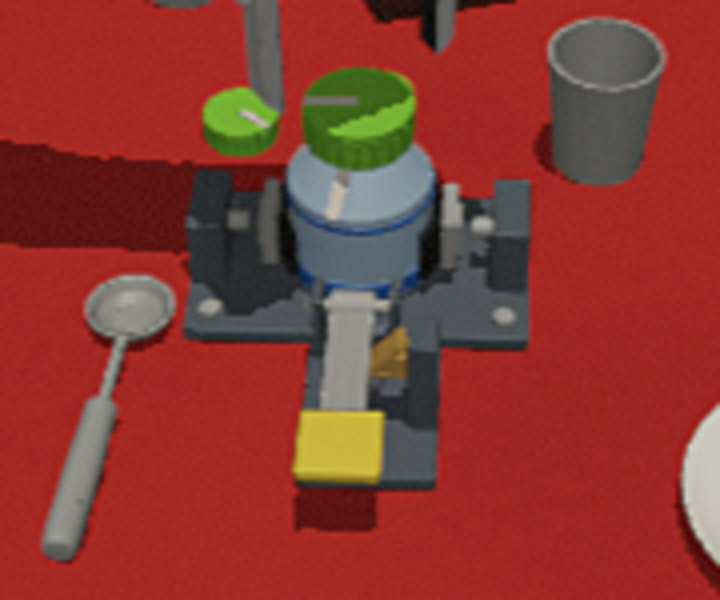

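View pics/top_d.png

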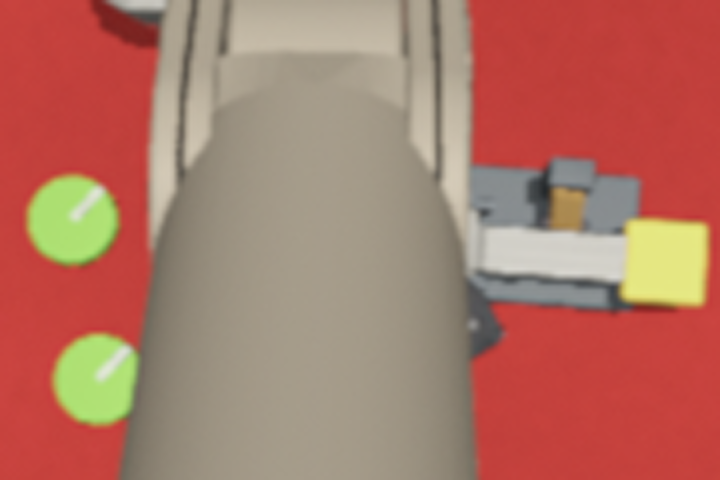

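```bash
python3 - <<'E'
from h import *
p=pickle.load(open("side_d.pkl","rb"))
J=np.array([.877,.481,0])
for X in ([520.7,59.5,135],[519.6,59,155],np.array([519.6,59,155])+J*47,np.array([519.6,59,155])-J*47,[505.2,24.3,89]):
    print(np.round(X,0),(4*(proj(p,X)[0]-[190,195])).round(0))
f=lambda x,y:(190+x/4,195+y/4)
h=cv2.cvtColor(p["img"],cv2.COLOR_RGB2HSV)
print("lid top LR edges", pts(p,[f(303,98),f(415,98),f(358,68)],135).round(1))
print("stripe side", pts(p,[f(358,99),f(303,101)],135).round(1), "mark", pts(p,[f(344,177)],91).round(1),pts(p,[f(334,213)],84).round(1),pts(p,[f(339,195)],89).round(1))
E
```

```text
[521.  60. 135.] [355.  98.]
[520.  59. 155.] [353.  70.]
[561.  82. 155.] [426.  43.]
[478.  36. 155.] [277.  99.]
[505.  24.  89.] [331. 203.]
lid top LR edges [[491.7  60.6 135. ]
 [553.6  58.1 135. ]
 [522.8  85.8 135. ]]
stripe side [[522.1  58.5 135. ]
 [491.7  58.  135. ]] mark [[513.1  43.3  91. ]] [[507.   21.4  84. ]] [[510.   30.7  89. ]]
```

```bash
python3 -m handwheel '[[[0,0.001,0,-0.008,0,0,0],[0,0.001,0,-0.012,0,0,0],[0,0,0,-0.012,0,0,0],[0,0,0,-0.01,0,0,0],[0,0,0,-0.005,0,0,0],[0,0,0,-0.002,0,0,0],[0,0,0,0,0,0,0],[0,0,0,0,0,0,0],[0,0,0,0,0,0,0],[0,0,0,0,0,0,0]]]'; python3 look.py e side
```

```text
time_s: 8.45
eef_pos: [521.8, 58.9, 106.0]
eef_rot: [0.685, -0.176, 0.685, 0.176]
ft_force: [-0.5, 0.2, -0.3]
opening: 0.999
8.5 [521.7  59.  105.9] [ 0.4 -0.5 -0.3] 1.0013731088311748 [-0.31  0.6   0.21  1.97 -0.21  0.59  0.55]
```

View pics/side_e.png

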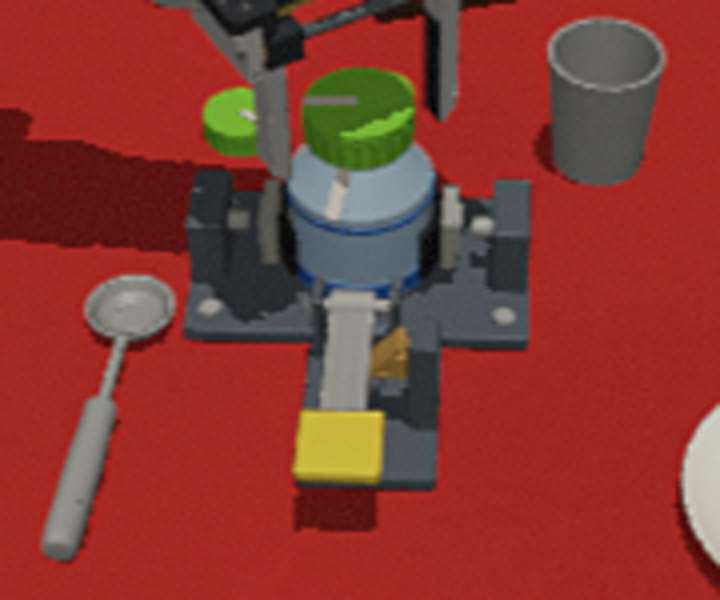

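The fingers straddle the lid: tips at crop (285,175) and (440,115), lid between them at (358,120). Closing now.

```bash
python3 -m handwheel '[[[255,0,0,0,0,0,0],[255,0,0,0,0,0,0],[255,0,0,0,0,0,0],[255,0,0,0,0,0,0],[255,0,0,0,0,0,0],[255,0,0,0,0,0,0],[255,0,0,0,0,0,0],[255,0,0,0,0,0,0],[255,0,0,0,0,0,0],[255,0,0,0,0,0,0]]]';  python3 look.py f side
```

```text
time_s: 9.33
eef_pos: [522.4, 59.4, 105.6]
eef_rot: [0.686, -0.176, 0.684, 0.176]
ft_force: [5.1, 2.4, -3.2]
opening: 0.655
9.3833 [522.4  59.3 105.6] [ 4.6  2.9 -3. ] 0.6577945340823985 [-0.31  0.6   0.21  1.97 -0.21  0.59  0.55]
```

View pics/side_f.png

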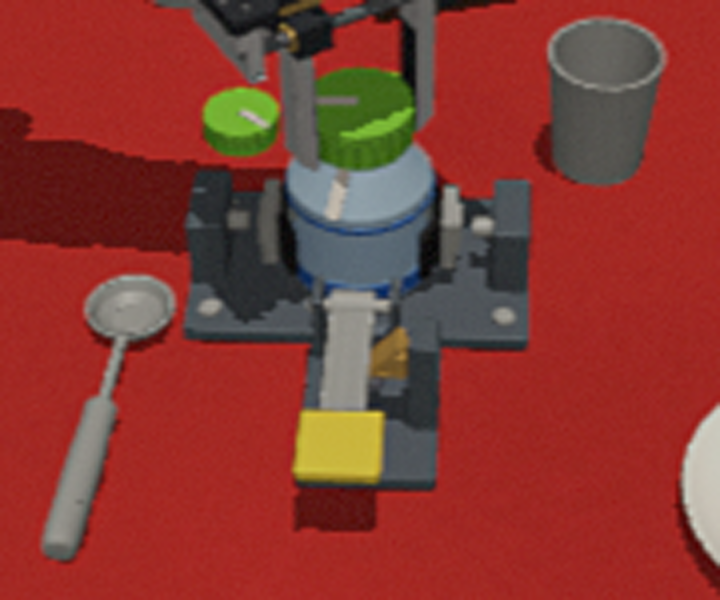

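```bash
python3 -m handwheel '[[[255,0.001,0.0005,0.0002,0,0,0.02],[255,0,0,0.0001,0,0,0.05],[255,0,0,0.0001,0,0,0.06],[255,0,0,0.0001,0,0,0.06],[255,0,0,0.0001,0,0,0.06],[255,0,0,0.0001,0,0,0.06],[255,0,0,0.0001,0,0,0.06],[255,0,0,0.0001,0,0,0.05],[255,0,0,0,0,0,0],[255,0,0,0,0,0,0]]]';  python3 look.py g side; python3 -c "
from rig import bot
s=bot.state(); print(s['torque'].round(2))"
```

```text
time_s: 10.22
eef_pos: [521.8, 58.8, 105.8]
eef_rot: [0.633, -0.314, 0.634, 0.314]
ft_force: [3.9, 0.2, -8.5]
opening: 0.658
10.2667 [521.8  58.8 105.8] [  4.1   0.  -10.1] 0.6595514462620109 [-0.23  0.6   0.09  1.96 -0.09  0.59  0.84]
[-0.   -0.85  0.07]
```

View pics/side_g.png

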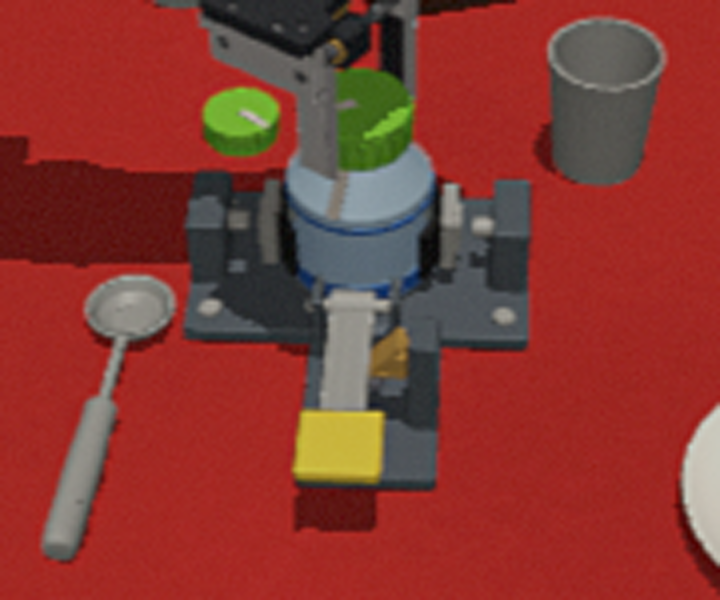

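The lid's stripe is turning with the hand: in the crop it runs from (355,100) to (330,108). The jar's stripe stays at (337,195), so the jar isn't turning. I'll continue without extra lift.

```bash
python3 -m handwheel '[[[255,0,0,0,0,0,0.03],[255,0,0,0,0,0,0.06],[255,0,0,0,0,0,0.06],[255,0,0,0,0,0,0.06],[255,0,0,0,0,0,0.06],[255,0,0,0.0001,0,0,0.06],[255,0,0,0.0001,0,0,0.06],[255,0,0,0.0001,0,0,0.06],[255,0,0,0,0,0,0],[255,0,0,0,0,0,0]]]';  python3 look.py h side; python3 -c "
from rig import bot
s=bot.state(); print(s['torque'].round(2))"
```

```text
time_s: 11.1
eef_pos: [522.8, 59.2, 107.5]
eef_rot: [0.547, -0.448, 0.547, 0.448]
ft_force: [2.5, -0.6, 3.1]
opening: 0.662
11.15 [522.8  59.1 107.5] [ 1.3 -0.3  3.6] 0.6531337498201396 [-0.14  0.59 -0.04  1.96  0.04  0.59  1.16]
[-0.1  -0.33  0.11]
```

View pics/side_h.png

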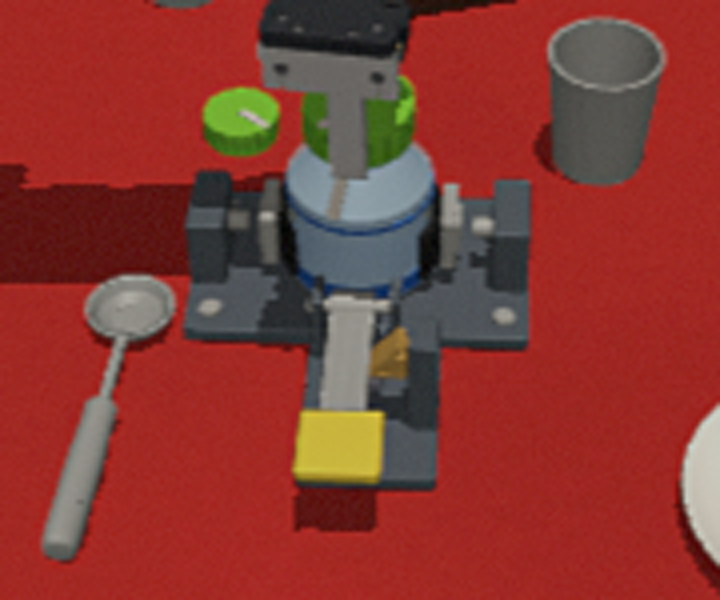

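```bash
python3 -m handwheel '[[[255,0,0,0,0,0,0.03],[255,0,0,0.0001,0,0,0.05],[255,0,0,0.0001,0,0,0.05],[255,0,0,0.0001,0,0,0.05],[255,0,0,0,0,0,0.04],[255,0,0,0,0,0,0.01],[255,0,0,0,0,0,0],[255,0,0,0,0,0,0],[255,0,0,0,0,0,0],[255,0,0,0,0,0,0]]]';  python3 look.py i side top; python3 - <<'E'
from h import *
from rig import bot
s=bot.state(); print(s['torque'].round(2), s['eef_rot'])
p=pickle.load(open("side_h.pkl","rb"))
for a in (3.6,3.8,4.0,4.2): print(a,(4*(proj(p,[522.5+27*np.cos(a),57.5+27*np.sin(a),136])[0]-[190,195])).round(0))
E
```

```text
time_s: 11.98
eef_pos: [522.6, 59.5, 107.9]
eef_rot: [-0.492, 0.508, -0.492, -0.508]
ft_force: [1.0, -0.3, 8.0]
opening: 0.655
12.0833 [522.6  59.5 107.9] [0.4 0.1 7.6] 0.6575445022508648 [-0.09  0.59 -0.11  1.96  0.11  0.6   1.33]
[-0.05 -0.06  0.01] [-0.49216349  0.50813365 -0.49180973 -0.50764011]
3.6 [315. 114.]
3.8 [320. 119.]
4.0 [327. 124.]
4.2 [336. 127.]
```

View pics/side_i.png

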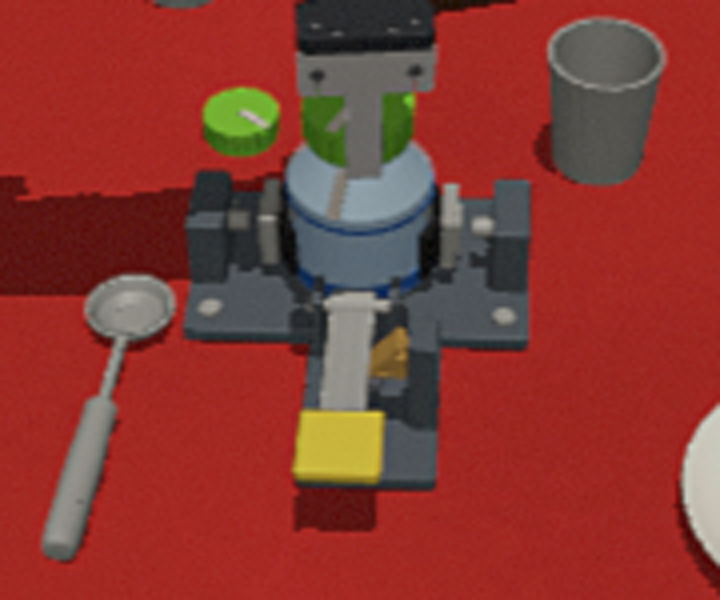

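View pics/top_i.png

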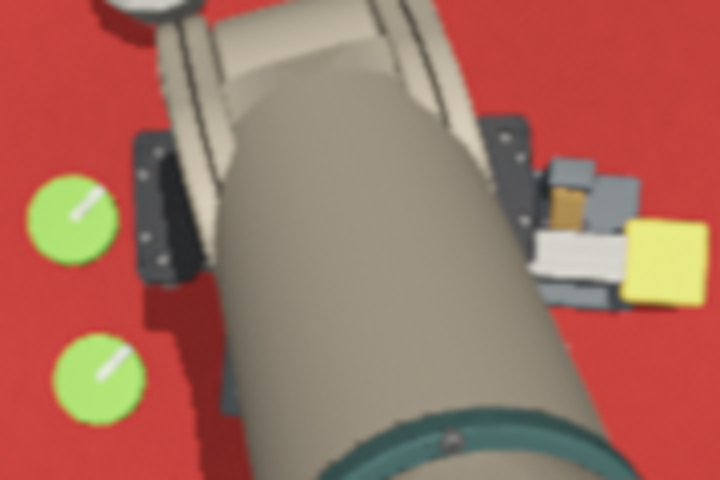

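```bash
python3 - <<'E'
from h import *
for t in "dhi":
    p=pickle.load(open(f"side_{t}.pkl","rb"))
    cv2.imwrite(f"pics/z_{t}.png",cv2.resize(p["img"][210:255,255:300,::-1],None,fx=12,fy=12,interpolation=cv2.INTER_NEAREST))
E
```

```text
(no output)
```

View pics/z_i.png

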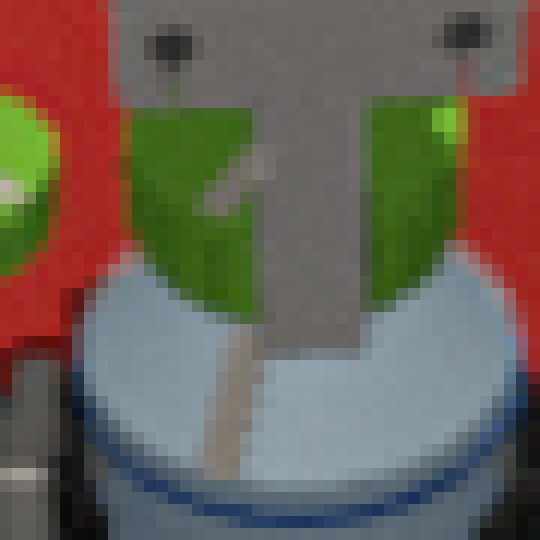

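View pics/z_d.png

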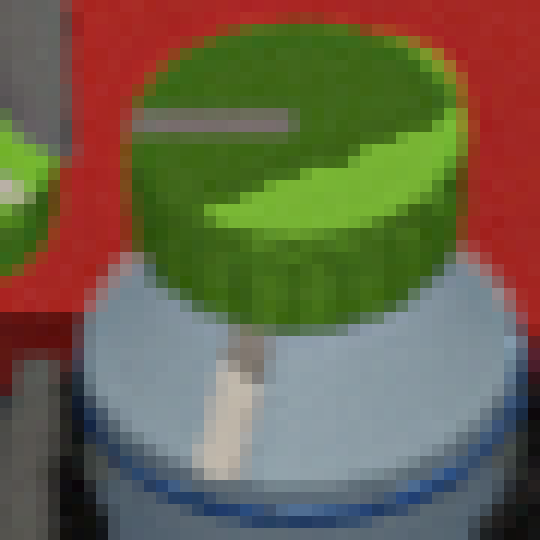

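```bash
python3 - <<'E'
from h import *
p=pickle.load(open("side_i.pkl","rb"))
f=lambda x,y:(255+x/12-.5,210+y/12-.5)
c=pts(p,[f(299,122)],135)[0]
A=pts(p,[f(213,207),f(258,160)],137)
c2=np.array(pts(p,[f(299,120)],137)[0])
print(c,A)
for a in A: d=a-c; print(np.arctan2(d[1],d[0])%6.283,np.hypot(d[0],d[1]))
d=A[0]-A[1]; print("line",np.arctan2(d[1],d[0])%6.283)
J=pts(p,[f(240,340)],93)[0],pts(p,[f(222,465)],83.5)[0]
print(J)
for z,a in((95,(245,335)),(83,(222,475))):
    q=pts(p,[f(*a)],z)[0]; d=q-c; print("jar",np.arctan2(d[1],d[0])%6.283,np.hypot(d[0],d[1]))
E
```

```text
[521.88042991  58.79908514 135.        ] [[505.71949299  32.99736751 137.        ]
 [514.10487446  45.84866256 137.        ]]
4.15263329505183 30.445106580968424
4.171483197862149 15.10538670294275
line 4.1340778233625075
(array([509.83867769,  46.00966055,  93.        ]), array([505.84339181,  22.00954339,  83.5       ]))
jar 4.0309440953206686 17.591859415835195
jar 4.320731133945088 42.15716525579329
```

The lid's stripe is at about 4.15 rad and the jar's at about 4.29, so the gap is about 0.14 (a small slip in the grip). I'll turn a little further, then make a small test lift.

```bash
python3 -m handwheel '[[[255,0,0,0.0003,0,0,0.03],[255,0,0,0.0003,0,0,0.03],[255,0,0,0.0003,0,0,0.02],[255,0,0,0,0,0,0],[255,0,0,0.001,0,0,0],[255,0,0,0.001,0,0,0],[255,0,0,0.001,0,0,0],[255,0,0,0,0,0,0],[255,0,0,0,0,0,0],[255,0,0,0,0,0,0]]]';  python3 look.py j side
```

```text
time_s: 12.92
eef_pos: [521.8, 59.8, 110.7]
eef_rot: [0.471, -0.527, 0.472, 0.527]
ft_force: [0.4, 1.9, -0.0]
opening: 0.658
12.9667 [521.8  59.7 110.7] [0.4 3.4 0.4] 0.6595632062542772 [-0.08  0.59 -0.13  1.95  0.13  0.61  1.39]
```

View pics/side_j.png

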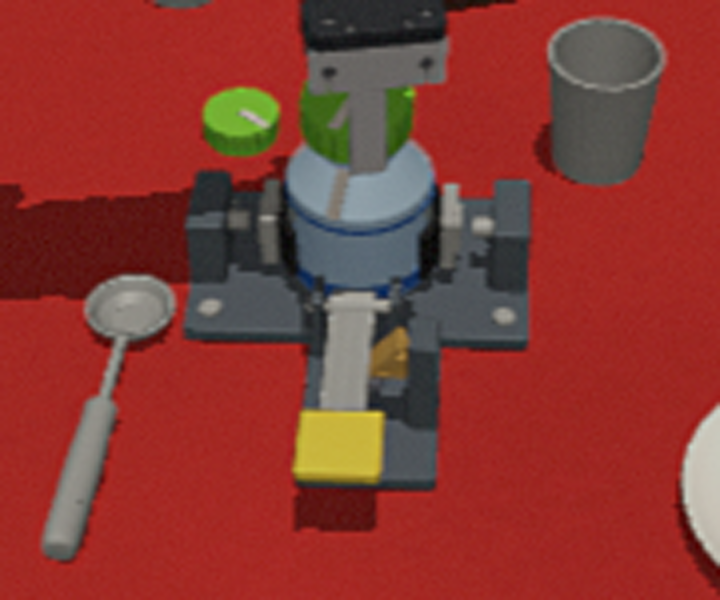

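```bash
python3 -m handwheel '[[[255,0,0,0.002,0,0,0],[255,0,0,0.004,0,0,0],[255,0,0,0.005,0,0,0],[255,0,0,0.005,0,0,0],[255,0,0,0.005,0,0,0],[255,0,0,0.005,0,0,0],[255,0,0,0.004,0,0,0],[255,0,0,0.003,0,0,0],[255,0,0,0,0,0,0],[255,0,0,0,0,0,0]]]';  python3 -m handwheel '[[[255,0,0,0,0,0,0],[255,0,0,0,0,0,0],[255,0,0,0,0,0,0],[255,0,0,0,0,0,0],[255,0,0,0,0,0,0],[255,0,0,0,0,0,0],[255,0,0,0,0,0,0],[255,0,0,0,0,0,0],[255,0,0,0,0,0,0],[255,0,0,0,0,0,0]]]'; python3 look.py k side top; python3 - <<'E'
from h import *
p=pickle.load(open("side_k.pkl","rb")); cv2.imwrite("pics/z_k.png",cv2.resize(p["img"][195:255,250:310,::-1],None,fx=10,fy=10,interpolation=cv2.INTER_NEAREST))
E
```

```text
time_s: 13.8
eef_pos: [522.4, 59.4, 144.1]
eef_rot: [-0.472, 0.527, -0.471, -0.527]
ft_force: [-0.1, 1.4, -0.4]
opening: 0.657
time_s: 14.63
eef_pos: [522.3, 59.4, 143.9]
eef_rot: [0.471, -0.527, 0.471, 0.527]
ft_force: [-0.3, 0.4, -0.9]
opening: 0.658
14.7333 [522.4  59.4 143.9] [-0.9 -0.2 -1.6] 0.6602750596679289 [-0.07  0.54 -0.14  1.93  0.12  0.69  1.4 ]
```

View pics/side_k.png

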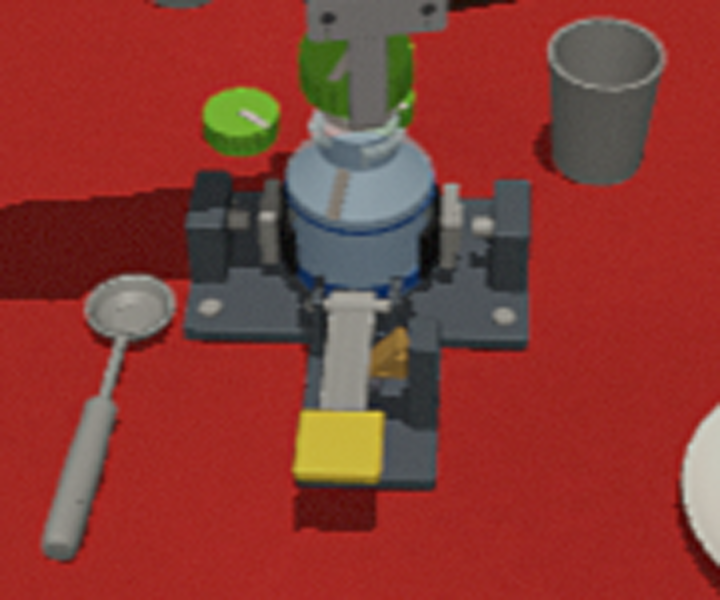

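View pics/z_k.png

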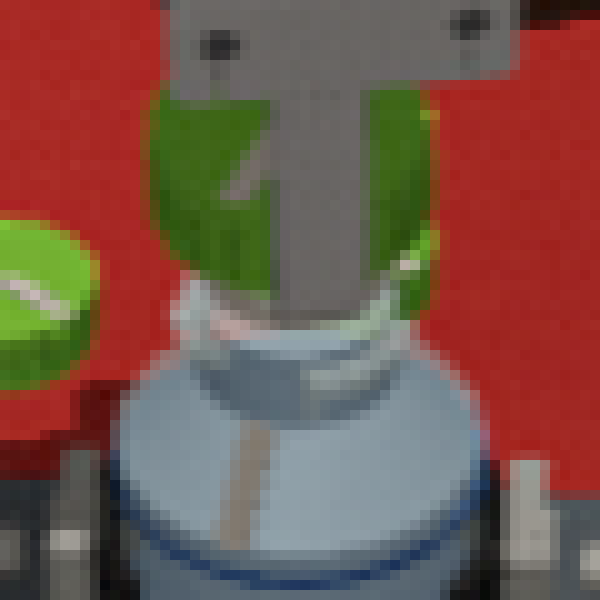

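```bash
python3 - <<'E'
from h import *
p=pickle.load(open("side_k.pkl","rb"))
# rim lower edge front point, jaw camera bias removed using shot d
for z in (111,140,145,150,155): 
    th=np.linspace(0,6.28,400); U=proj(p,np.c_[522.4+31*np.cos(th),59+31*np.sin(th),np.full(400,z)])
    zc=lambda u,x0,y0,k:((u-[x0,y0])*k+k/2).round(0)
    print(z,"d-zoom y",zc(U,255,210,12)[:,1].max(),"k-zoom y",zc(U,250,195,10)[:,1].max(), "x",zc(U,250,195,10)[:,0].min(),zc(U,250,195,10)[:,0].max())
g=mask(p,(35,100,40),(60,255,255)); 
for c in range(264,296): 
    r=np.nonzero(g[195:232,c])[0]; print(c,r.max()+195 if len(r) else None,end="; ")
from rig import bot; s=bot.state(); print(rot(s["eef_rot"]).as_matrix()[:,0], s["joint_vel"].round(3).max())
E
```

```text
111 d-zoom y 330.0 k-zoom y 425.0 x 165.0 441.0
140 d-zoom y 210.0 k-zoom y 325.0 x 160.0 442.0
145 d-zoom y 189.0 k-zoom y 307.0 x 159.0 442.0
150 d-zoom y 167.0 k-zoom y 289.0 x 159.0 442.0
155 d-zoom y 146.0 k-zoom y 272.0 x 158.0 442.0
264 None; 265 214; 266 217; 267 219; 268 220; 269 220; 270 222; 271 222; 272 222; 273 223; 274 223; 275 223; 276 224; 277 None; 278 None; 279 None; 280 None; 281 None; 282 None; 283 None; 284 None; 285 None; 286 None; 287 221; 288 221; 289 220; 290 226; 291 225; 292 224; 293 None; 294 None; 295 None; [ 2.61241127e-05  2.54904322e-05 -9.99999999e-01] 0.003
```

View pics/top_k.png

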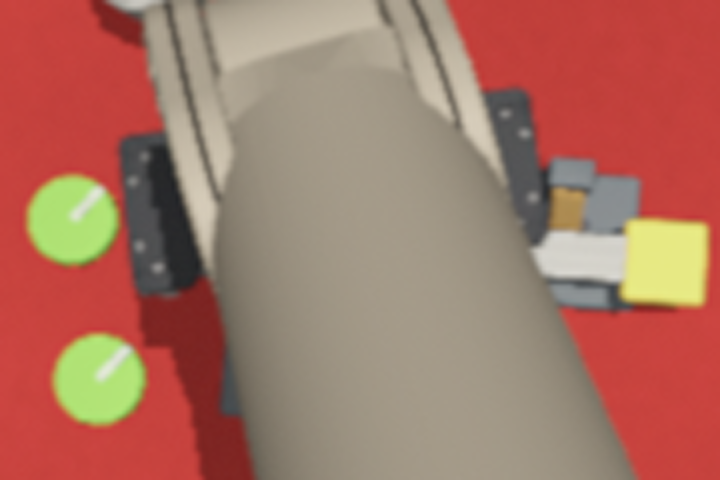

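The lid hangs level: left span to about zoom column 148, right to about 437, over the neck at 175–410. Its lower edge is at z ≈ 148, about 14 mm above the mouth. The lever is still latched, and the jar's stripe and the other things have not moved. Handing in.

```bash
python3 -c "
from rig import bot
print(bot.close_job())"
```

```text
the job is handed in; nothing more can be done
None
```

The lever is latched, and the green lid is off and still held above the open jar. I handed the job in at about 14.8 s; no verdict was reported.

- **Lever:** I pressed the yellow lever past level with about 16 N. It stayed down on its own in every picture after that, with the pads closed on the jar.
- **Lid:** I gripped the 62 mm lid on the jar, not the two smaller loose ones, and turned it anticlockwise by about 1.18 rad at the hand. The test lift met almost no force, so I lifted it straight up.
- **Final checks:**
  - The tool points straight down.
  - The lid's lower edge is about 14 mm above the mouth and about 1 mm off centre sideways by the side picture. I could not check the other direction in a picture, because the arm hid the lid from the top camera.
  - The jar's stripe had not visibly moved, and the things around the clamp that the close-up pictures show looked unmoved. I took no full-frame picture at the end to check the others (bowl, plate, yellow cup, napkin box, second steel cup).
- **What disagreed:**
  - The grip slipped by about 0.1 rad. The pictures showed the lid's stripe about 0.14 rad short of the jar's, so I added a small extra turn.
  - The side and top cameras differed by about 2 mm on the lid's centre, so I used the middle.

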